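Unhitch the trolley coupler

TASK

Pull the worn lock pin up out of the hitch coupler and drop it into the undivided reject box. Then pull the latch fin sideways against its spring, all the way open, lift the coupler by it off the ball, and finish while still holding the coupler up in the gripper, roughly level, still and touching nothing else, at least 8 cm above where it sat and still over its mount. Leave everything else on the bench where it is.

Things in the scene. Friction and masses are not known exactly. Their poses are not given: they have to be found in the camera images.
- ball (a point): Centre of the fixed steel hitch ball, 40 mm across, 44 mm above the work surface, on a neck 16 mm across. The ball's underside is flat, 10 mm below its centre. Axes as the mount's.
- ball_socket (a point): Centre of the socket inside the coupler; at the ball's centre while the coupler is seated. It encloses the ball with about 1.5 mm of play all round, and everything (socket, tooth) is above the ball once the coupler is raised 45 mm. Axes: z up, x along the tongue, y towards the latch's side arm.
- latch_grip (a point): On the latch's upright steel grip fin, straight above the ball, 100 mm above the work surface when seated. The fin is 32 mm long along the coupler's x, 10 mm thick along y, and stands 36 mm above the flat latch plate; this point is 21 mm above the plate, 15 mm below the fin's top. Nothing stands beside the fin in y. Axes as the coupler's.
- latch (a joint): Slide of the latch in the coupler, m: 0 latched, 0.013 fully open. Pulling the fin level towards the coupler's +y opens it, against a spring of 5 N at first, 10 N at the end; let go, it shuts. Its tooth clears the ball from 0.011 on. The standing lock pin blocks it. Held by the fin and off the ball, the coupler shifts 13 mm as the spring shuts.
- lockpin_head (a point): Half-way up the black round head of the worn lock pin, on its axis. The head, 18 mm across and 32 mm high, stands on the latch plate, 70 mm from the fin along the tongue. Below it a steel shank, 10 mm across, 20 mm long, stands loosely in a hole through latch plate and coupler: lift it straight up 25 mm to free it. z up along the pin.
- reject_box_in (a point): Centre of the inner floor of the reject box: fixed, open, undivided, grey plastic, 130 mm (its x) by 120 mm outside, 60 mm high, walls 4 mm. It and the divided tray may stand on either side.
- mount: Fixed ball mount: grey base plate 190 x 110 mm, 12 mm thick, bolted down, with the ball. Origin on the work surface straight below the ball, x along the plate towards the tongue, z up.
- coupler: Loose aluminium coupler, about 0.6 kg with its latch, 88 x 84 mm and 67 mm high to the latch plate, with a tongue stub reaching 145 mm from the ball along its x. Origin on the ball axis at the level of its four feet, 12 mm above the work surface when seated. Its centre of mass is within 15 mm (level) of the fin: hold it there. Only the latch tooth under the ball locks it.
- lockpin: The lock pin, 35 g; origin at the shank's foot, 36 mm below its head's point.
- reject_box: The reject box; origin on the work surface under its centre.
- parts_tray: Fixed grey tray with dividers and small parts, 130 x 120 mm, 45 mm high; origin on the work surface under its centre. Not used.
- screwdriver: Screwdriver with a black handle, 160 mm long, lying at the far side. A bystander, to be left alone.
- wrench: Steel wrench, 150 mm long, lying at the far side. A bystander, to be left alone.
- collar: Dark steel ring, 52 mm across, 22 mm high, lying on the robot's side. A bystander, to be left alone.
- multimeter: Black hand multimeter, 150 x 75 x 34 mm, lying flat. A bystander, to be left alone.
- oil_can: Upright pale grey can, 54 mm across, 110 mm high. A bystander, to be left alone.
- bushing: Brass flanged bushing, 44 mm across, 30 mm high. A bystander, to be left alone.
Mind the look-alikes: they are no part of the job. What is shaped like the parts_tray but red is not meant.

How it is judged:
By the outcome, as a careful person would: the job done as asked, in the order asked, and still so for the second after the job is handed in, while the arm keeps its last pose, push and grip.
It also fails if it takes over 51 s, if anything falls off the work surface, if the arm or the gripper's body presses on something with over 40 N, if the wrist force passes 120 N, or if a joint passes its speed limit or range.

ROBOT

A 6-joint arm with a two-finger parallel gripper is mounted at the origin on the work surface. World frame = base frame: x ahead of the robot, y to its left, z up, the work surface at z = 0. Lengths are in m, angles in rad, forces in N, time in s.
With the tool pointing down it reaches from about 0.3 to 0.875 m from the base axis. Payload 6.4 kg.
Tool frame: the origin (TCP) lies midway between the tips of the shut fingers; the grasp point (between the pads) lies 19 mm behind it; x points along the fingers, y is the direction in which the jaws open and shut, and the axes are right-handed (so a half turn about x gives the same grasp; the last joint's range is limited). The gripper opens to 85 mm and grips with 20 to 120 N. Pads are 22 mm wide; open, the fingers measure 114 mm over their backs; the gripper's body (76 mm by 85 mm) begins 54 mm behind the grasp point. The pads swing forward as they close: fully open they stand 13 mm farther back than shut.
Start: joints at [-1.472, 0.181, 1.607, -0, 1.354, -0.206], TCP at [0.173, -0.549, 0.231] pointing down, gripper open.
Joint ranges: [-2.99, 2.99], [-0.89, 2.07], [0.3, 2.58], [-1.14, 4.28], [0, 2.63], [-3.12, 3.12]. Speed limits (rad/s): [2.57, 2.57, 3.01, 3.14, 3.14, 3.14].

INTERFACE

Orientations are given as a unit quaternion [w, x, y, z].
In Python, from bench import ctrl gives the robot as it stands.
- The arm moves only by the tool servo_tool, never from a script. Its argument "targets" is a list of rows, each a list of 7 numbers: the turn, a rotation vector about the tool's x, y, z in rad, then the shift along the tool's x, y, z in mm, then the opening, from -1 (shut) to 1 (fully open). A call has exactly 8 rows; each row is the pose to reach, as a shift and turn from the pose measured when the call began, along the tool's axes at that moment; what a row does not reach only later rows make up. A row lasts 1/8 s, in which the tool goes at most 62.5 mm and 10.7 degrees, less where a joint would pass 70% of its speed; a pose out of reach is approached as far as the arm can. A call with a gripper value outside its range is refused whole. The fingers move at their own pace and stop on an object; the grip force is fixed at half the most. Time passes only in rows, so rows that repeat a pose let the fingers close, or fill a call up. It gives the time, the measured TCP pose, the force and the opening at its end, in the units of the state.
- ctrl.get_obs(): the state, without advancing time (a new reading comes with each control period).
- ctrl.camera(name): name is "scene" or "top" or "wrist"; returns a dict with "pixels" (384x512x3 uint8, blue, green, red), "intrinsics" (3x3 intrinsics, pixels), "R" (3x3) and "t" (3): a world point X has camera coordinates R X + t; the wrist camera has in their place "tool_from_camera" (4x4, takes a point from camera to tool coordinates, whose origin is the TCP and whose axes are the tool frame's). Camera axes: x right, y down, z forward; pixel columns grow to the right and rows downward; lengths in m; the calibration is good to about 2 mm. The wrist camera is an equidistant fisheye: a pixel r from the principal point sees the ray r / f radians off the axis. A picture is of the moment at which its call begins: read the wrist's pose just before it. There is no depth.
- ctrl.hand_in(): hands the job in, once; it reports no verdict.
The state is a dict: "time_s": time; "q": joint angles; "dq": joint speeds; "joint_efforts": joint torques, N m; "eef_pos": TCP position; "eef_rot": TCP orientation; "wrist_force": force on the tool from outside, world axes, zero at the start; "torque": the same for the moment, N m; "opening": opening from 0.0 (shut) to 1.0 (fully open).
Only numpy, scipy, OpenCV 4.12 (cv2) and the standard library are available. Lean on these libraries where they do the work, as an engineer would, in place of code of your own. Each camera call takes 0.05 s, during which the arm holds its last target.

## Working session

There is one attempt and no reset: what is moved stays moved. The work goes in short steps, Python scripts to look and compute and a tool call to move; the robot and the scene stay as the last step left them, time stands still between calls to the robot, and variables do not carry over. Pictures are saved under pics/ and viewed, and the job is handed in when it is done.

Besides the shell and the picture viewer there is one more tool, called after "Call:" as name([rows], argument=value, ...), one row to a line, values as JSON. servo_tool: Moves the arm, as the interface text tells. Its arguments: {"type":"object","properties":{"targets":{"type":"array","items":{"type":"array","items":{"type":"number"}}}},"required":["targets"]}

```bash
ls; mkdir -p pics
python3 - <<'E'
from bench import ctrl
import cv2,pickle
o=ctrl.get_obs();print({k:o[k] for k in("time_s","eef_pos","eef_rot","wrist_force","opening")})
d={}
for n in("scene","top","wrist"):
    d[n]=ctrl.camera(n);cv2.imwrite(f"pics/{n}0.png",d[n]["pixels"])
    print(n,d[n]["intrinsics"],{k:v for k,v in d[n].items() if k not in("pixels","intrinsics")})
pickle.dump(d,open("c0.pkl","wb"))
E
```

```text
pics
{'time_s': 0.0, 'eef_pos': array([ 0.17252394, -0.54791613,  0.23037436]), 'eef_rot': array([ 0.10672776,  0.6989393 ,  0.10798338, -0.69887955]), 'wrist_force': array([-1.61454874,  0.08656241,  1.11459338]), 'opening': 1.0008770403987226}
scene [[380.88467932   0.         255.95153956]
 [  0.         380.88467932 192.49349974]
 [  0.           0.           1.        ]] {'R': array([[ 0.70399389,  0.7101612 , -0.00797912],
       [ 0.55343961, -0.55560494, -0.62048992],
       [-0.44508111,  0.43240515, -0.78417383]]), 't': array([-0.34006812, -0.29604911,  1.48995815])}
top [[458.66631736   0.         255.41979654]
 [  0.         458.66631736 186.98321803]
 [  0.           0.           1.        ]] {'R': array([[-2.52052130e-03, -9.99996635e-01, -6.13592421e-04],
       [-9.98687994e-01,  2.54860503e-03, -5.11448469e-02],
       [ 5.11462386e-02,  4.83875708e-04, -9.98691057e-01]]), 't': array([-0.08001963,  0.56562637,  1.29584686])}
wrist [[297.31863964   0.         256.75483573]
 [  0.         297.31863964 187.53954312]
 [  0.           0.           1.        ]] {'tool_from_camera': array([[-1.21263833e-03, -3.13296644e-01,  9.49654539e-01,
        -1.42728113e-01],
       [ 9.99999244e-01, -1.84753576e-04,  1.21597348e-03,
         1.57225919e-03],
       [-2.05508339e-04,  9.49655295e-01,  3.13296631e-01,
        -7.99815319e-02],
       [ 0.00000000e+00,  0.00000000e+00,  0.00000000e+00,
         1.00000000e+00]])}
```

View pics/scene0.png

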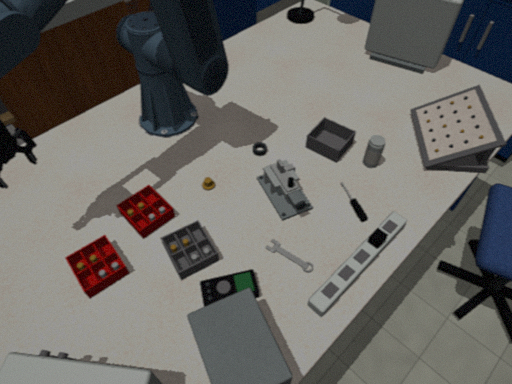

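View pics/top0.png

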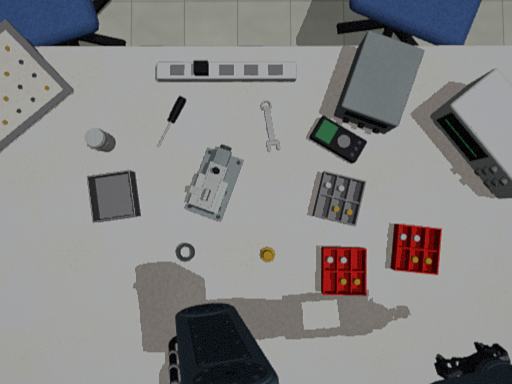

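View pics/wrist0.png

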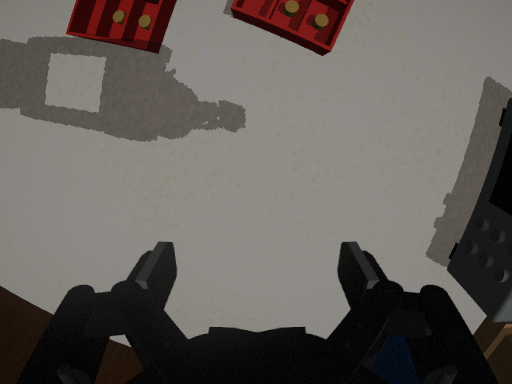

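The top view shows the coupler at about (213,183) and the grey undivided box at (114,196). The divided grey tray is at (337,198), and the two red look-alike trays are at (344,270) and (416,249). I'll enlarge the coupler next.

Run:
```python
import cv2,pickle
d=pickle.load(open("c0.pkl","rb"))
t=d["top"]["pixels"][135:230,170:260];s=d["scene"]["pixels"][150:225,250:320]
a=cv2.resize(t,None,fx=6,fy=6,interpolation=cv2.INTER_CUBIC)
cv2.imwrite("pics/topc.png",a)
cv2.imwrite("pics/scec.png",cv2.resize(s,None,fx=8,fy=8,interpolation=cv2.INTER_CUBIC))
```

```text
(no output)
```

View pics/topc.png

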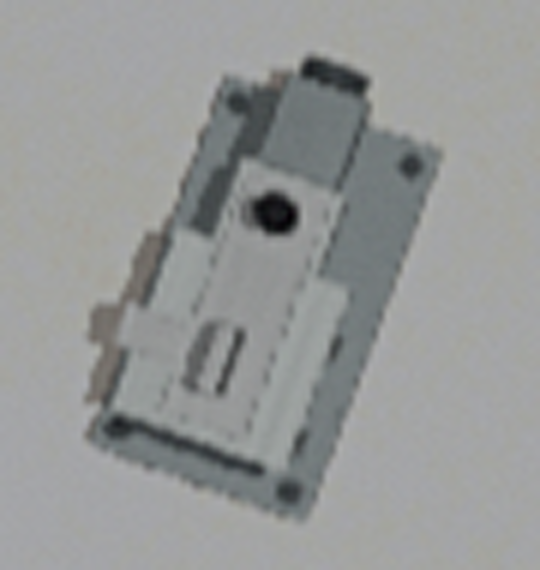

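View pics/scec.png

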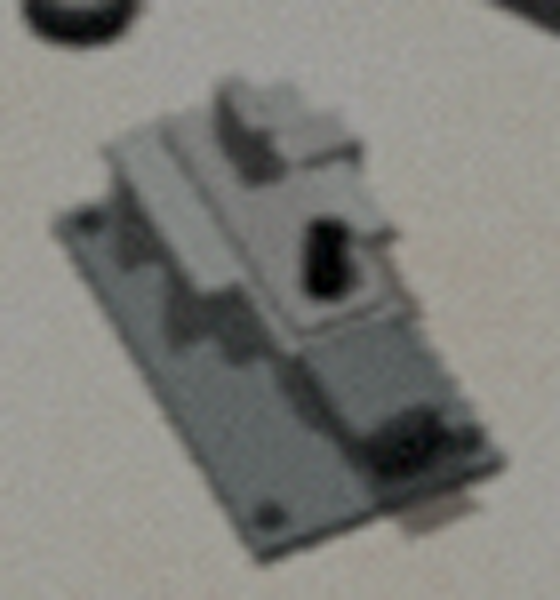

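```bash
cat > h.py <<'E'
import numpy as np
def ray(c,u,v):
    d=np.linalg.inv(c["intrinsics"])@[u,v,1]; R,t=c["R"],c["t"]
    return -R.T@t, R.T@d
def onz(c,u,v,z):
    o,d=ray(c,u,v); return o+d*(z-o[2])/d[2]
def proj(c,X):
    p=c["intrinsics"]@(c["R"]@np.asarray(X)+c["t"]); return p[:2]/p[2]
E
python3 - <<'E'
import cv2,pickle,numpy as np
from h import *
d=pickle.load(open("c0.pkl","rb"));T=d["top"];S=d["scene"]
def comp(c,box,th):
    x0,y0,x1,y1=box; g=c["pixels"][y0:y1,x0:x1].max(2)
    m=(g<th).astype(np.uint8);n,l,s,cc=cv2.connectedComponentsWithStats(m)
    return [(cc[i]+[x0,y0],s[i][4]) for i in range(1,n) if s[i][4]>5]
print("head top",comp(T,(208,162,224,180),45))
print("head scene",comp(S,(285,172,300,190),45))
f=lambda x,y:(x/6+170-.42,y/6+135-.42)
h=comp(T,(208,162,224,180),45)[0][0]
hp=onz(T,*h,105);
hp=onz(T,*h,.105);print("head",hp,"reproj scene",proj(S,[*hp[:2],.095]))
for nm,p in dict(finR=(237,360),finL=(210,352),finA=(232,322),finB=(212,395)).items():
    print(nm,onz(T,*f(*p),.115))
# plate corners
C=[onz(T,*f(*p),.012) for p in((225,78),(440,150),(303,518),(88,432))]
print(np.round(C,4)); C=np.array(C)
print("sizes",np.linalg.norm(C-np.roll(C,-1,0),axis=1)); v=C[0]-C[3];print("ang",np.degrees(np.arctan2(v[1],v[0]))); v=C[1]-C[2];print("ang",np.degrees(np.arctan2(v[1],v[0])))
# box
g=T["pixels"][160:230,80:150].max(2);m=(g<130).astype(np.uint8)
n,l,s,cc=cv2.connectedComponentsWithStats(m);i=1+s[1:,4].argmax()
r=cv2.minAreaRect(np.argwhere(l==i)[:,::-1].astype(np.float32));print(r,s[i])
b=cv2.boxPoints(r)+[80,160];B=np.array([onz(T,*p,.06) for p in b]);print(B,B.mean(0),np.linalg.norm(B-np.roll(B,-1,0),axis=1))
E
```

```text
head top [(array([215.38709677, 170.32258065]), np.int32(31))]
head scene [(array([290.38095238, 182.21428571]), np.int32(42))]
head [0.6055012  0.02504381 0.105     ] reproj scene [289.9403378  181.36396404]
finR [0.54053872 0.04066073 0.115     ]
finL [0.54408463 0.05253084 0.115     ]
finA [0.55725342 0.04290262 0.115     ]
finB [0.52519746 0.05159349 0.115     ]
[[ 0.6793  0.0572  0.012 ]
 [ 0.6444 -0.0457  0.012 ]
 [ 0.4689  0.0196  0.012 ]
 [ 0.51    0.122   0.012 ]]
sizes [0.10873945 0.18724385 0.11034426 0.18126235]
ang -20.923434385178354
ang -20.41253606114499
((33.353721618652344, 35.652835845947266), (47.51285171508789, 49.16489791870117), 82.40535736083984) [   7   10   54   53 2308]
[[0.59644098 0.38672045 0.06      ]
 [0.61409861 0.25231721 0.06      ]
 [0.48415784 0.23363007 0.06      ]
 [0.46667833 0.36734035 0.06      ]] [0.54034394 0.31000202 0.06      ] [0.13555819 0.13127762 0.13484796 0.13120188]
```

```bash
cat >> h.py <<'E'
from scipy.spatial.transform import Rotation as Ro
def RT(o):
    w,x,y,z=o["eef_rot"]; return Ro.from_quat([x,y,z,w])
def down(yaw):  # tool x down, tool y at world angle yaw
    x=np.array([0,0,-1.]);y=np.array([np.cos(yaw),np.sin(yaw),0]);return Ro.from_matrix(np.c_[x,y,np.cross(x,y)])
def go(o,pos,yaw):
    R=RT(o);D=R.inv()*down(yaw)
    print("t",round(o["time_s"],2),"pos",np.round(o["eef_pos"],4),"F",np.round(o["wrist_force"],1),"open",round(o["opening"],3))
    print("turn",np.round(D.as_rotvec(),4),"shift mm",np.round(R.inv().apply(np.asarray(pos)-o["eef_pos"])*1000,1))
E
python3 - <<'E'
from bench import ctrl
from h import *
o=ctrl.get_obs();R=RT(o).as_matrix();print(np.round(R,3),"yaw y",np.degrees(np.arctan2(R[1,1],R[0,1])),o["q"])
for y in(69.4,-110.6): go(o,[.575,.036,.24],np.radians(y))
E
```

```text
[[-0.     0.3   -0.954]
 [ 0.001 -0.954 -0.3  ]
 [-1.    -0.001 -0.   ]] yaw y -72.53710683507184 [-1.47230824e+00  1.81376347e-01  1.60776029e+00 -5.65184774e-06
  1.35380402e+00 -2.06295501e-01]
t 0.15 pos [ 0.1725 -0.5481  0.2306] F [ 0.1  0.3 -0.2] open 0.999
turn [-2.4773e+00 -1.8000e-03  2.0000e-04] shift mm [  -8.7 -436.4 -559.2]
t 0.15 pos [ 0.1725 -0.5481  0.2306] F [ 0.1  0.3 -0.2] open 0.999
turn [6.643e-01 2.000e-04 1.400e-03] shift mm [  -8.7 -436.4 -559.2]
```

Call:
servo_tool([
  [0.08,0,0,0,-40,-50,1],
  [0.17,0,0,-9,-88,-112,1],
  [0.25,0,0,-9,-130,-168,1],
  [0.33,0,0,-9,-175,-224,1],
  [0.42,0,0,-9,-218,-280,1],
  [0.5,0,0,-9,-262,-336,1],
  [0.58,0,0,-9,-305,-392,1],
  [0.66,0,0,-9,-349,-447,1],
])

```text
time_s: 1.15
eef_pos: [0.4567, -0.1352, 0.2402]
eef_rot: [-0.126, 0.696, -0.126, -0.696]
wrist_force: [0.5, -0.3, -0.1]
opening: 1.001
```

Run:
```python
from bench import ctrl
from h import *
go(ctrl.get_obs(),[.575,.036,.24],np.radians(-110.6))
```

```text
t 1.15 pos [ 0.4567 -0.1352  0.2402] F [ 0.5 -0.3 -0.1] open 1.001
turn [0.0016 0.0001 0.001 ] shift mm [   0.4 -201.8  -50.8]
```

Call:
servo_tool([
  [0,0,0,0,-60,-15,1],
  [0,0,0,0,-120,-30,1],
  [0,0,0,0,-180,-45,1],
  [0,0,0,0,-202,-51,1],
  [0,0,0,0,-202,-51,1],
  [0,0,0,0,-202,-51,1],
  [0,0,0,0,-202,-51,1],
  [0,0,0,0,-202,-51,1],
])

```text
time_s: 2.15
eef_pos: [0.575, 0.035, 0.2406]
eef_rot: [-0.127, 0.696, -0.126, -0.696]
wrist_force: [0.2, 0.1, 0.7]
opening: 0.998
```

Run:
```python
from bench import ctrl
from h import *
import cv2,pickle
o=ctrl.get_obs();go(o,[.575,.036,.24],np.radians(-110.6))
w=ctrl.camera("wrist");pickle.dump((o,w),open("w1.pkl","wb"))
cv2.imwrite("pics/w1.png",cv2.resize(w["pixels"],None,fx=1.5,fy=1.5,interpolation=cv2.INTER_CUBIC))
```

```text
t 2.15 pos [0.575  0.035  0.2406] F [0.2 0.1 0.7] open 0.998
turn [-0.0001 -0.0002  0.001 ] shift mm [ 0.6 -0.9  0.4]
```

View pics/w1.png

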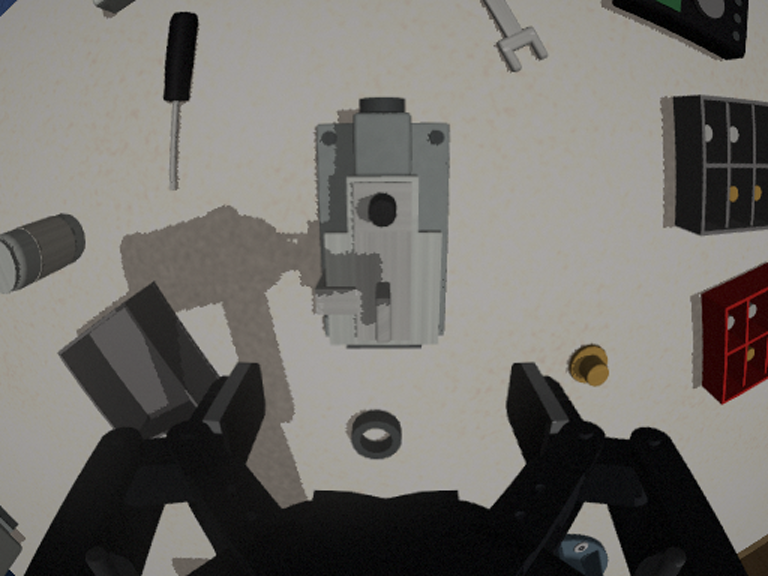

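The wrist view shows the coupler lined up with the jaws. The black pin head is at about (382,209) in the 1.5x picture and the fin's top end at about (383,300). I'll measure both from an enlarged crop.

```bash
cat >> h.py <<'E'
def wray(o,w,u,v):
    K=w["intrinsics"];a=np.array([(u-K[0,2]),(v-K[1,2])])/K[0,0];r=np.hypot(*a)+1e-12
    dc=np.r_[a/r*np.sin(r),np.cos(r)];M=w["tool_from_camera"];R=RT(o)
    return o["eef_pos"]+R.apply(M[:3,3]),R.apply(M[:3,:3]@dc)
def wz(o,w,u,v,z):
    p,d=wray(o,w,u,v);return p+d*(z-p[2])/d[2]
E
python3 - <<'E'
import cv2,pickle
from h import *
o,w=pickle.load(open("w1.pkl","rb"))
im=w["pixels"];c=im[105:240,200:305]
cv2.imwrite("pics/w1c.png",cv2.resize(c,None,fx=4.4,fy=4.4,interpolation=cv2.INTER_CUBIC))
g=im[105:170,230:280].max(2);m=(g<40).astype(np.uint8);n,l,s,cc=cv2.connectedComponentsWithStats(m)
for i in range(1,n):
    if s[i][4]>20:print(cc[i]+[230,105],s[i])
E
```

```text
[254.50625 139.475  ] [ 16  24  18  22 320]
```

View pics/w1c.png

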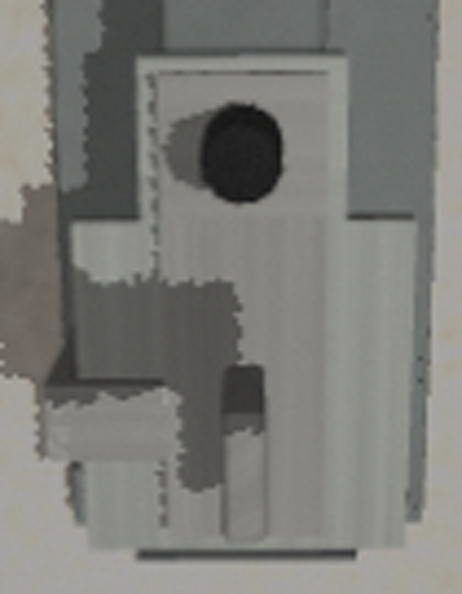

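Run:
```python
import pickle
from h import *
o,w=pickle.load(open("w1.pkl","rb"))
f=lambda x,y:(x/4.4+200-.4,y/4.4+105-.4)
A=wz(o,w,*f(245,413),.115);B=wz(o,w,*f(245,540),.115);G=wz(o,w,*f(245,365),.079)
print("fin ends",A,B,"len",np.linalg.norm(A-B),"base",G)
c=(A+B)/2;L,R=wz(o,w,*f(223,480),.115),wz(o,w,*f(268,480),.115);print("width",np.linalg.norm(L-R),(L+R)/2)
H=wz(o,w,254.5,139.5,.100);print("head",H)
# head top edges top of blob: base front edge; top: far
print("near base",wz(o,w,*f(241,103),.079), "far top edge",wz(o,w,*f(241,203),.111))
d=H-c;d[2]=0;print("fin c",c,"dist",np.linalg.norm(d),"ang",np.degrees(np.arctan2(d[1],d[0])))
l=np.array([wz(o,w,*f(x,y),.079) for x,y in((139,60),(152,530),(415,225),(408,540),(347,60))])
print(l)
# edges of the latch plate
for a,b in(((347,70),(347,205)),((158,75),(165,520)),((330,75),(328,545))):
    v=wz(o,w,*f(*a),.079)-wz(o,w,*f(*b),.079);print(np.degrees(np.arctan2(v[1],v[0])))
```

```text
fin ends [0.5578219  0.04118588 0.115     ] [0.52898652 0.05208055 0.115     ] len 0.030824878882861322 base [0.55714226 0.0416186  0.079     ]
width 0.010034942068922312 [0.54286611 0.04671655 0.115     ]
head [0.60930064 0.02264058 0.1       ]
near base [0.61752455 0.01983968 0.079     ] far top edge [0.60100152 0.02581604 0.111     ]
fin c [0.54340421 0.04663321 0.115     ] dist 0.07012835294334091 ang -20.006366863034014
[[ 0.63546748  0.03836056  0.079     ]
 [ 0.52373234  0.0798376   0.079     ]
 [ 0.57578233 -0.00877456  0.079     ]
 [ 0.49763454  0.01895909  0.079     ]
 [ 0.61845779 -0.00676759  0.079     ]]
-19.756489091052483
-20.83499583468895
-19.848198190909446
```

Run:
```python
from bench import ctrl
from h import *
o=ctrl.get_obs()
go(o,[.608,.0234,.12],np.radians(-110.2));go(o,[.608,.0234,.083],np.radians(-110.2))
S=__import__("pickle").load(open("c0.pkl","rb"))["scene"];print(proj(S,[.6092,.0227,.095]),proj(S,[.608,.0234,.095]))
```

```text
t 2.2 pos [0.5751 0.0352 0.2406] F [ 0.6 -0.2 -1.2] open 0.997
turn [-0.0068 -0.0003  0.001 ] shift mm [120.7  -0.4 -34.9]
t 2.2 pos [0.5751 0.0352 0.2406] F [ 0.6 -0.2 -1.2] open 0.997
turn [-0.0068 -0.0003  0.001 ] shift mm [157.7  -0.4 -34.9]
[290.32870194 182.44364238] [290.18913815 182.10364977]
```

Call:
servo_tool([
  [-0.007,0,0,20,0,-35,1],
  [-0.007,0,0,60,0,-35,1],
  [-0.007,0,0,100,0,-35,1],
  [-0.007,0,0,130,0,-35,1],
  [-0.007,0,0,150,0,-35,1],
  [-0.007,0,0,157,0,-35,1],
  [-0.007,0,0,157,0,-35,1],
  [-0.007,0,0,157,0,-35,1],
])

```text
time_s: 3.2
eef_pos: [0.609, 0.0228, 0.0851]
eef_rot: [-0.124, 0.697, -0.124, -0.695]
wrist_force: [0.3, -1.5, -0.0]
opening: 0.998
```

Call:
servo_tool([
  [0,0,0,0,0,0,-1],
  [0,0,0,0,0,0,-1],
  [0,0,0,0,0,0,-1],
  [0,0,0,0,0,0,-1],
  [0,0,0,0,0,0,-1],
  [0,0,0,0,0,0,-1],
  [0,0,0,0,0,0,-1],
  [0,0,0,0,0,0,-1],
])

```text
time_s: 4.2
eef_pos: [0.6093, 0.023, 0.0853]
eef_rot: [-0.124, 0.697, -0.123, -0.695]
wrist_force: [0.8, 2.0, 2.8]
opening: 0.19
```

Run:
```python
from bench import ctrl
from h import *
import cv2
o=ctrl.get_obs();go(o,[.608,.0234,.21],np.radians(-110.2));go(o,[.541,.310,.21],np.radians(-110.2));
w=ctrl.camera("wrist");cv2.imwrite("pics/w2.png",w["pixels"])
```

```text
t 4.2 pos [0.6093 0.023  0.0853] F [0.8 2.  2.8] open 0.19
turn [ 0.0003 -0.0031  0.0018] shift mm [-124.7   -0.2    0.9]
t 4.2 pos [0.6093 0.023  0.0853] F [0.8 2.  2.8] open 0.19
turn [ 0.0003 -0.0031  0.0018] shift mm [-124.8 -246.   162.7]
```

View pics/w2.png

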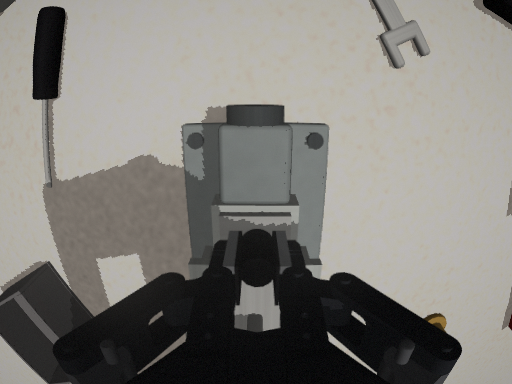

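The jaws have closed on the black head at about (258,258). The opening is about 16 mm, which suits the 18 mm head. Lifting straight up next.

Call:
servo_tool([
  [0,0,0,-10,0,0,-1],
  [0,0,0,-22,0,0,-1],
  [0,0,0,-36,0,0,-1],
  [0,0,0,-60,0,0,-1],
  [0,0,0,-90,0,0,-1],
  [0,0,0,-115,0,0,-1],
  [0,0,0,-125,0,0,-1],
  [0,0,0,-125,0,0,-1],
])

```text
time_s: 5.25
eef_pos: [0.6091, 0.0227, 0.2112]
eef_rot: [-0.124, 0.698, -0.124, -0.694]
wrist_force: [-0.5, -0.0, -1.3]
opening: 0.187
```

Run:
```python
from bench import ctrl
from h import *
import cv2
o=ctrl.get_obs();go(o,[.541,.310,.21],np.radians(-110.2));
w=ctrl.camera("scene");cv2.imwrite("pics/s3.png",cv2.resize(w["pixels"][100:240,220:380],None,fx=4,fy=4))
```

```text
t 5.25 pos [0.6091 0.0227 0.2112] F [-0.5 -0.  -1.3] open 0.187
turn [ 0.0001 -0.0047  0.002 ] shift mm [   0.9 -246.1  163.1]
```

View pics/s3.png

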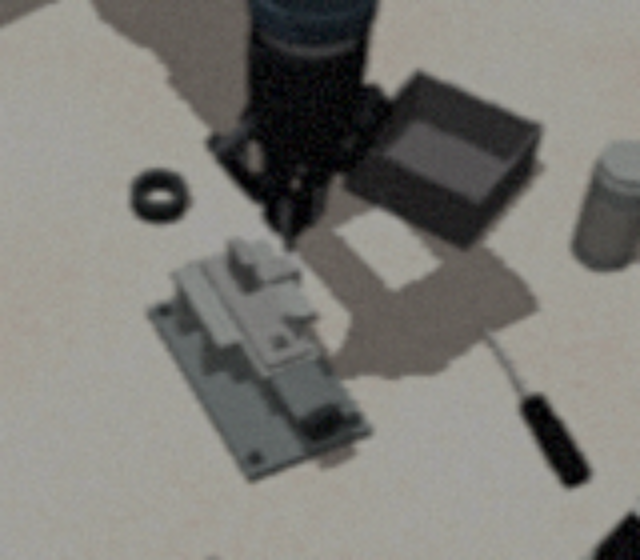

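The pin is out: the empty hole shows at (283,340) in the crop, and the pin hangs in the gripper. Next I move it over the box.

Call:
servo_tool([
  [0,0,0,0,-45,30,-1],
  [0,0,0,0,-90,60,-1],
  [0,0,0,0,-135,90,-1],
  [0,0,0,0,-180,120,-1],
  [0,0,0,0,-225,150,-1],
  [0,0,0,0,-246,163,-1],
  [0,0,0,0,-246,163,-1],
  [0,0,0,0,-246,163,-1],
])

```text
time_s: 6.3
eef_pos: [0.5401, 0.3092, 0.2087]
eef_rot: [-0.124, 0.697, -0.124, -0.696]
wrist_force: [0.4, 0.2, -0.6]
opening: 0.186
```

Run:
```python
from bench import ctrl
from h import *
import cv2
o=ctrl.get_obs();go(o,[.541,.310,.063],np.radians(-110.2));
w=ctrl.camera("wrist");cv2.imwrite("pics/w4.png",w["pixels"])
```

```text
t 6.3 pos [0.5401 0.3092 0.2087] F [ 0.4  0.2 -0.6] open 0.186
turn [ 0.     -0.0016 -0.    ] shift mm [145.7  -1.1  -0.3]
```

View pics/w4.png

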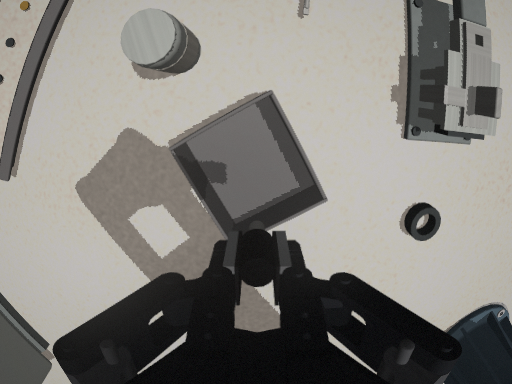

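Run:
```python
from bench import ctrl
from h import *
o=ctrl.get_obs();w=ctrl.camera("wrist")
for p in((272,92),(327,198),(170,150)):print(wz(o,w,*p,.06))
print((wz(o,w,170,150,.06)+wz(o,w,327,198,.06))/2)
```

```text
[0.61209663 0.26488778 0.06      ]
[0.48917523 0.24610059 0.06      ]
[0.59487147 0.38173685 0.06      ]
[0.54202335 0.31391872 0.06      ]
```

The box centre by this view is (0.542, 0.314), which agrees with the top view. Lowering and releasing with a partial opening, then rising.

Call:
servo_tool([
  [0,0,0,40,-4,0,-1],
  [0,0,0,80,-4,0,-1],
  [0,0,0,120,-4,0,-1],
  [0,0,0,145,-4,0,-1],
  [0,0,0,145,-4,0,-1],
  [0,0,0,145,-4,0,-1],
  [0,0,0,145,-4,0,0],
  [0,0,0,145,-4,0,0],
])

```text
time_s: 7.4
eef_pos: [0.5433, 0.3128, 0.0658]
eef_rot: [-0.125, 0.698, -0.124, -0.695]
wrist_force: [0.3, -1.1, -1.0]
opening: 0.501
```

Call:
servo_tool([
  [0,0,0,0,0,0,0],
  [0,0,0,0,0,0,0],
  [0,0,0,-30,0,0,0],
  [0,0,0,-70,0,0,0],
  [0,0,0,-110,0,0,0.5],
  [0,0,0,-145,0,0,1],
  [0,0,0,-150,0,0,1],
  [0,0,0,-150,0,0,1],
])

```text
time_s: 8.4
eef_pos: [0.5423, 0.3126, 0.2152]
eef_rot: [-0.125, 0.698, -0.124, -0.695]
wrist_force: [-0.8, 0.6, -0.1]
opening: 0.999
```

Run:
```python
from bench import ctrl
from h import *
import cv2
o=ctrl.get_obs();go(o,[.543,.0467,.14],np.radians(-110.2));
w=ctrl.camera("wrist");cv2.imwrite("pics/w5.png",w["pixels"])
```

```text
t 8.4 pos [0.5423 0.3126 0.2152] F [-0.8  0.6 -0.1] open 0.999
turn [-0.0012 -0.0038  0.002 ] shift mm [ 75.1 249.3 -92.5]
```

View pics/w5.png

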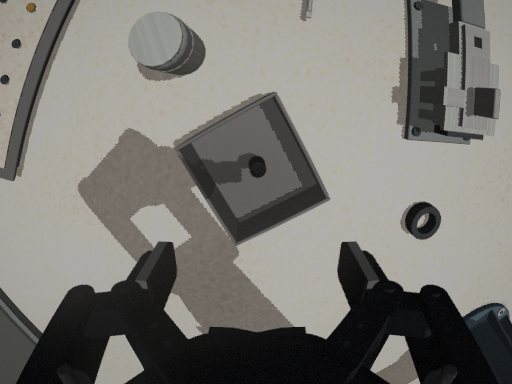

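The black pin head is at (257,166), standing inside the reject box. Next I move above the fin.

Call:
servo_tool([
  [0,0,0,0,50,-18,1],
  [0,0,0,0,100,-37,1],
  [0,0,0,0,150,-55,1],
  [0,0,0,0,200,-74,1],
  [0,0,0,0,240,-90,1],
  [0,0,0,0,249,-93,1],
  [0,0,0,20,249,-93,1],
  [0,0,0,20,249,-93,1],
])

```text
time_s: 9.45
eef_pos: [0.5409, 0.0474, 0.1916]
eef_rot: [0.125, -0.695, 0.124, 0.697]
wrist_force: [-0.6, 0.4, 0.7]
opening: 1.002
```

Run:
```python
from bench import ctrl
from h import *
import cv2,pickle
o=ctrl.get_obs();go(o,[.5434,.0466,.083],np.radians(-110.2));
w=ctrl.camera("wrist");pickle.dump((o,w),open("w6.pkl","wb"))
cv2.imwrite("pics/w6.png",cv2.resize(w["pixels"][100:330,170:340],None,fx=2.6,fy=2.6,interpolation=cv2.INTER_CUBIC))
```

```text
t 9.45 pos [0.5409 0.0474 0.1916] F [-0.6  0.4  0.7] open 1.002
turn [-0.0011  0.0031 -0.0001] shift mm [ 1.086e+02 -1.000e-01 -2.900e+00]
```

View pics/w6.png

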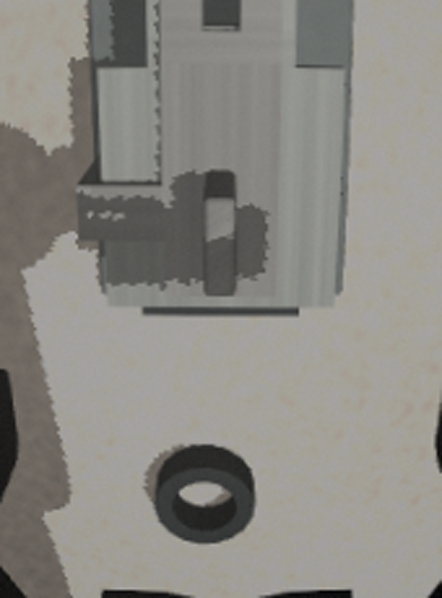

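Run:
```python
from h import *
import pickle
o,w=pickle.load(open("w6.pkl","rb"))
f=lambda x,y:(x/2.6+170-.3,y/2.6+100-.3)
A,B=wz(o,w,*f(220,198),.115),wz(o,w,*f(220,295),.115);print(A,B,(A+B)/2,np.linalg.norm(A-B));print(go(o,(A+B)/2*[1,1,0]+[0,0,.083],np.radians(-110.2)))
```

```text
[0.55794725 0.04125481 0.115     ] [0.52881649 0.0520908  0.115     ] [0.54338187 0.04667281 0.115     ] 0.031080865364101547
t 9.45 pos [0.5409 0.0474 0.1916] F [-0.6  0.4  0.7] open 1.002
turn [-0.0011  0.0031 -0.0001] shift mm [108.6  -0.2  -2.9]
None
```

The second view gives the fin at (0.5434, 0.0467) with a length of 31 mm, the same as the first view.

Call:
servo_tool([
  [0,0.003,0,25,0,-3,1],
  [0,0.003,0,55,0,-3,1],
  [0,0.003,0,80,0,-3,1],
  [0,0.003,0,98,0,-3,1],
  [0,0.003,0,107,0,-3,1],
  [0,0.003,0,108,0,-3,1],
  [0,0.003,0,108,0,-3,1],
  [0,0.003,0,108,0,-3,1],
])

```text
time_s: 10.5
eef_pos: [0.5451, 0.0464, 0.0857]
eef_rot: [-0.124, 0.697, -0.124, -0.695]
wrist_force: [-0.1, -0.0, -0.2]
opening: 1.001
```

Call:
servo_tool([
  [0,0,0,0,0,0,-1],
  [0,0,0,0,0,0,-1],
  [0,0,0,0,0,0,-1],
  [0,0,0,0,0,0,-1],
  [0,0,0,0,0,0,-1],
  [0,0,0,0,0,0,-1],
  [0,0,0,0,0,0,-1],
  [0,0,0,0,0,0,-1],
])

```text
time_s: 11.5
eef_pos: [0.5452, 0.0466, 0.0856]
eef_rot: [-0.124, 0.697, -0.124, -0.695]
wrist_force: [1.4, 2.6, -1.4]
opening: 0.109
```

Call:
servo_tool([
  [0,0,0,0,-2,0,-1],
  [0,0,0,0,-4,0,-1],
  [0,0,0,0,-6,0,-1],
  [0,0,0,0,-8,0,-1],
  [0,0,0,0,-10,0,-1],
  [0,0,0,0,-12,0,-1],
  [0,0,0,0,-12,0,-1],
  [0,0,0,0,-12,0,-1],
])

```text
time_s: 12.5
eef_pos: [0.5488, 0.0567, 0.0855]
eef_rot: [-0.123, 0.697, -0.125, -0.695]
wrist_force: [-3.3, -6.7, 0.1]
opening: 0.107
```

Run:
```python
from bench import ctrl
from h import *
o=ctrl.get_obs();R=RT(o);p=np.array([.5452,.0466,.0856]);print("moved",R.inv().apply(o["eef_pos"]-p)*1000,"F tool",R.inv().apply(o["wrist_force"]),"T",R.inv().apply(o["torque"]),o["opening"])
```

```text
moved [  0.08201573 -10.69083314   0.14047068] F tool [-0.13924994  7.45847972  0.73079998] T [0.01628836 0.06719402 1.39378656] 0.10706675702593405
```

Call:
servo_tool([
  [0,0,0,0,-1,0,-1],
  [0,0,0,0,-2,0,-1],
  [0,0,0,0,-3,0,-1],
  [0,0,0,0,-4,0,-1],
  [0,0,0,0,-4,0,-1],
  [0,0,0,0,-4,0,-1],
  [0,0,0,0,-4,0,-1],
  [0,0,0,0,-4,0,-1],
])

```text
time_s: 13.5
eef_pos: [0.5496, 0.0591, 0.0855]
eef_rot: [-0.123, 0.697, -0.126, -0.696]
wrist_force: [-3.4, -8.3, 1.9]
opening: 0.101
```

Run:
```python
from bench import ctrl
from h import *
import cv2
o=ctrl.get_obs();R=RT(o);p=np.array([.5452,.0466,.0856]);print("moved",R.inv().apply(o["eef_pos"]-p)*1000,"F tool",R.inv().apply(o["wrist_force"]),"T",R.inv().apply(o["torque"]),o["opening"])
w=ctrl.camera("wrist");cv2.imwrite("pics/w7.png",cv2.resize(w["pixels"][80:330,130:390],None,fx=2.3,fy=2.3,interpolation=cv2.INTER_CUBIC))
```

```text
moved [  0.03777337 -13.23160448   0.16318594] F tool [-1.90739291  8.93684591  0.36732125] T [0.05073729 0.00341771 1.48364735] 0.10099270022143436
```

View pics/w7.png

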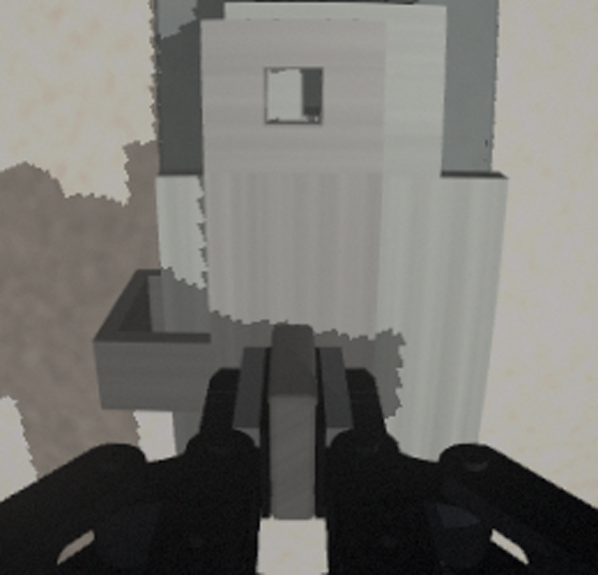

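The latch plate has slid left: its hole at (293,95) is now offset from the coupler's hole. Force is still rising gently, so I'll pull a little further to feel the stop.

Call:
servo_tool([
  [0,0,0,0,-1,0,-1],
  [0,0,0,0,-2,0,-1],
  [0,0,0,0,-2.5,0,-1],
  [0,0,0,0,-3,0,-1],
  [0,0,0,0,-3.5,0,-1],
  [0,0,0,0,-3.5,0,-1],
  [0,0,0,0,-3.5,0,-1],
  [0,0,0,0,-3.5,0,-1],
])

```text
time_s: 14.55
eef_pos: [0.5503, 0.0608, 0.0855]
eef_rot: [-0.121, 0.696, -0.127, -0.696]
wrist_force: [-4.7, -8.7, 0.8]
opening: 0.104
```

Run:
```python
from bench import ctrl
from h import *
o=ctrl.get_obs();R=RT(o);p=np.array([.5452,.0466,.0856]);print("moved",R.inv().apply(o["eef_pos"]-p)*1000,"F tool",R.inv().apply(o["wrist_force"]),"T",R.inv().apply(o["torque"]),o["opening"])
```

```text
moved [ -0.03146785 -15.06952333   0.12982996] F tool [-0.72190476  9.79428075  1.34974092] T [ 0.03391238 -0.03099905  1.63390625] 0.1041159263454924
```

Call:
servo_tool([
  [0,0,0,0,-1,0,-1],
  [0,0,0,0,-2,0,-1],
  [0,0,0,0,-2,0,-1],
  [0,0,0,0,-2,0,-1],
  [0,0,0,0,-2,0,-1],
  [0,0,0,0,-2,0,-1],
  [0,0,0,0,-2,0,-1],
  [0,0,0,0,-2,0,-1],
])

```text
time_s: 15.55
eef_pos: [0.5504, 0.0612, 0.0855]
eef_rot: [0.121, -0.696, 0.128, 0.696]
wrist_force: [-4.2, -8.2, 1.0]
opening: 0.103
```

Run:
```python
from bench import ctrl
from h import *
import cv2
o=ctrl.get_obs();R=RT(o);p=np.array([.5452,.0466,.0856]);print("moved",R.inv().apply(o["eef_pos"]-p)*1000,"F tool",R.inv().apply(o["wrist_force"]),"T",R.inv().apply(o["torque"]),o["opening"]);go(o,[.5452,.0466,.0856],np.radians(-110.2))
w=ctrl.camera("wrist");cv2.imwrite("pics/w8.png",cv2.resize(w["pixels"][80:330,130:390],None,fx=2.3,fy=2.3,interpolation=cv2.INTER_CUBIC))
```

```text
moved [ -0.09423273 -15.46285912   0.13634969] F tool [-0.94884932  9.17540913  1.12858821] T [0.09279956 0.03799504 1.54123299] 0.1033995719829407
t 15.55 pos [0.5504 0.0612 0.0855] F [-4.2 -8.2  1. ] open 0.103
turn [-0.0003 -0.0008 -0.0101] shift mm [ 0.1 15.5 -0.1]
```

View pics/w8.png

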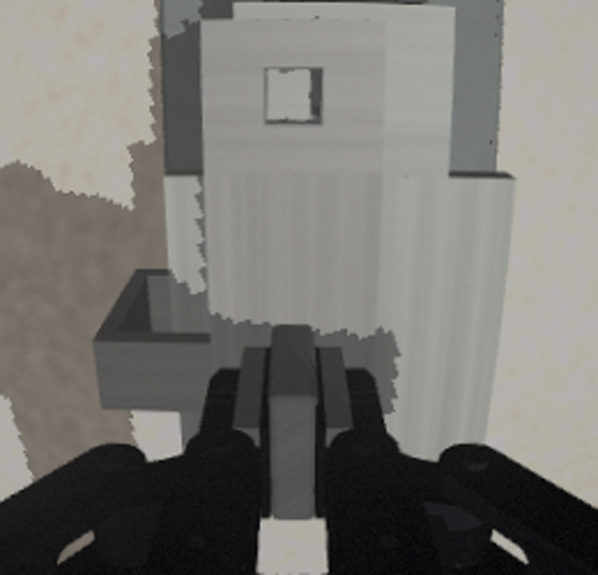

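Call:
servo_tool([
  [0,0,0,0,-1,0,-1],
  [0,0,0,0,-2,0,-1],
  [0,0,0,0,-3,0,-1],
  [0,0,0,0,-3.5,0,-1],
  [0,0,0,0,-3.5,0,-1],
  [0,0,0,0,-3.5,0,-1],
  [0,0,0,0,-3.5,0,-1],
  [0,0,0,0,-3.5,0,-1],
])

```text
time_s: 16.6
eef_pos: [0.551, 0.0626, 0.0856]
eef_rot: [0.119, -0.695, 0.129, 0.697]
wrist_force: [-5.4, -10.5, 1.9]
opening: 0.106
```

Run:
```python
from bench import ctrl
from h import *
import cv2
o=ctrl.get_obs();R=RT(o);p=np.array([.5452,.0466,.0856]);print("moved",R.inv().apply(o["eef_pos"]-p)*1000,"F tool",R.inv().apply(o["wrist_force"]),"T",R.inv().apply(o["torque"]),o["opening"]);go(o,[.5452,.0466,.0856],np.radians(-110.2))
w=ctrl.camera("wrist");cv2.imwrite("pics/w9.png",cv2.resize(w["pixels"][80:330,130:390],None,fx=2.3,fy=2.3,interpolation=cv2.INTER_CUBIC))
```

```text
moved [ -0.23789525 -16.98690892   0.09359322] F tool [-1.75513623 11.7365813   1.46609066] T [ 0.00826338 -0.03587793  1.73367933] 0.10644255994664996
t 16.6 pos [0.551  0.0626 0.0856] F [ -5.4 -10.5   1.9] open 0.106
turn [-0.0003 -0.0001 -0.0136] shift mm [ 0.2 17.  -0.1]
```

View pics/w9.png

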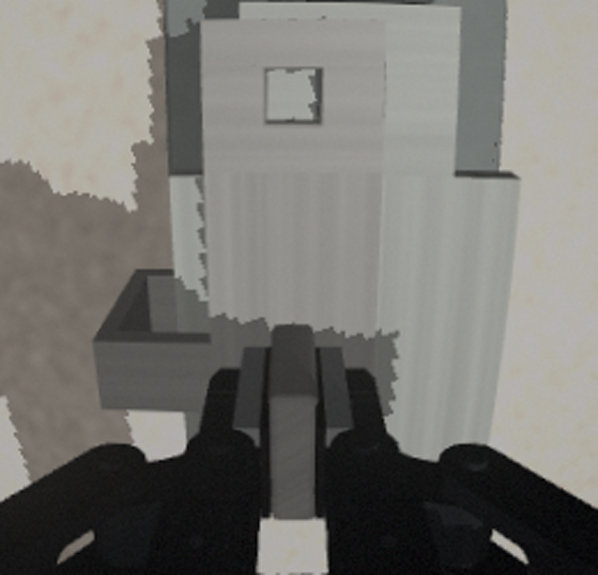

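Call:
servo_tool([
  [0,0,-0.004,0,-2,0,-1],
  [0,0,-0.008,0,-2.5,0,-1],
  [0,0,-0.01,0,-3,0,-1],
  [0,0,-0.01,0,-3,0,-1],
  [0,0,-0.01,0,-3,0,-1],
  [0,0,-0.01,0,-3,0,-1],
  [0,0,-0.01,0,-3,0,-1],
  [0,0,-0.01,0,-3,0,-1],
])

```text
time_s: 17.65
eef_pos: [0.5511, 0.0627, 0.0856]
eef_rot: [0.121, -0.695, 0.127, 0.697]
wrist_force: [-5.6, -13.7, 3.3]
opening: 0.11
```

Run:
```python
from bench import ctrl
from h import *
o=ctrl.get_obs();R=RT(o);p=np.array([.5452,.0466,.0856]);print("moved",R.inv().apply(o["eef_pos"]-p)*1000,"F tool",R.inv().apply(o["wrist_force"]),"T",R.inv().apply(o["torque"]),o["opening"]);go(o,[.5452,.0466,.0856],np.radians(-110.2))
go(o,o["eef_pos"]+[0,0,.1],np.radians(-110.2))
```

```text
moved [ -0.1657864  -17.13558692   0.03489869] F tool [-3.18715432 14.78875791  0.57918429] T [0.00949663 0.10000892 2.51449705] 0.11013893492599673
t 17.65 pos [0.5511 0.0627 0.0856] F [ -5.6 -13.7   3.3] open 0.11
turn [-0.0001  0.0008 -0.0088] shift mm [ 0.2 17.1 -0. ]
t 17.65 pos [0.5511 0.0627 0.0856] F [ -5.6 -13.7   3.3] open 0.11
turn [-0.0001  0.0008 -0.0088] shift mm [-100.     0.9    0.1]
```

Stop reached: only 0.15 mm more travel while the force rose to 15 N. Now lifting while holding the sideways pull.

Call:
servo_tool([
  [0,0,-0.007,-1,-2.5,0,-1],
  [0,0,-0.007,-3,-2.3,0,-1],
  [0,0,-0.007,-6,-2.3,0,-1],
  [0,0,-0.007,-9,-2.2,0,-1],
  [0,0,-0.007,-12,-2.2,0,-1],
  [0,0,-0.007,-15,-2.2,0,-1],
  [0,0,-0.007,-18,-2.2,0,-1],
  [0,0,-0.007,-20,-2.2,0,-1],
])

```text
time_s: 18.65
eef_pos: [0.5498, 0.0636, 0.1041]
eef_rot: [0.122, -0.694, 0.126, 0.698]
wrist_force: [-4.8, -6.0, -3.0]
opening: 0.106
```

Run:
```python
from bench import ctrl
from h import *
import cv2
o=ctrl.get_obs();R=RT(o);p=np.array([.5452,.0466,.0856]);print("moved",R.inv().apply(o["eef_pos"]-p)*1000,"F tool",R.inv().apply(o["wrist_force"]),"T",R.inv().apply(o["torque"]),o["opening"]);
go(o,[.551,.0627,.19],np.radians(-110.2))
w=ctrl.camera("wrist");cv2.imwrite("pics/w10.png",w["pixels"])
w=ctrl.camera("scene");cv2.imwrite("pics/s10.png",cv2.resize(w["pixels"][120:240,220:360],None,fx=4,fy=4,interpolation=cv2.INTER_CUBIC))
```

```text
moved [-18.55147446 -17.42559312   1.62925325] F tool [3.01031637 7.29383044 2.44445836] T [ 0.02542469 -0.1716293   1.72044962] 0.10575955033148096
t 18.65 pos [0.5498 0.0636 0.1041] F [-4.8 -6.  -3. ] open 0.106
turn [ 0.0001  0.0049 -0.0058] shift mm [-85.9   0.9  -1. ]
```

View pics/w10.png

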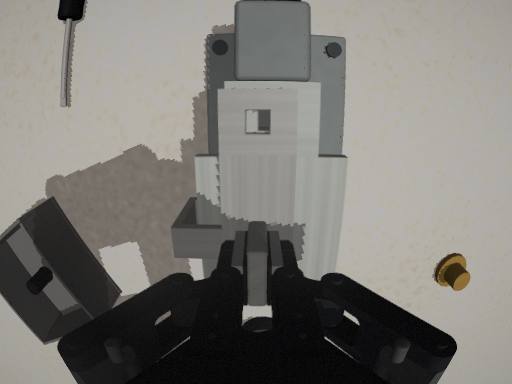

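View pics/s10.png

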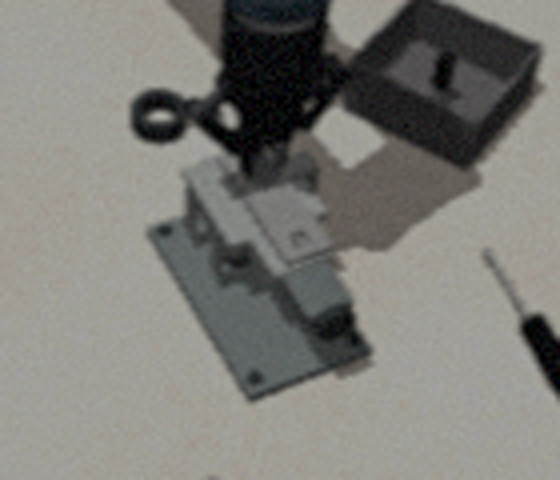

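The coupler has risen about 18 mm and moves with the latch. The pin is still standing in the box. Continuing up.

Call:
servo_tool([
  [0,0.003,-0.005,-6,-1.5,0,-1],
  [0,0.005,-0.005,-14,-1.2,-1,-1],
  [0,0.005,-0.005,-22,-1,-1,-1],
  [0,0.005,-0.006,-32,-0.5,-1,-1],
  [0,0.005,-0.006,-44,0,-1,-1],
  [0,0.005,-0.006,-56,0,-1,-1],
  [0,0.005,-0.006,-68,0,-1,-1],
  [0,0.005,-0.006,-80,0,-1,-1],
])

```text
time_s: 19.75
eef_pos: [0.5515, 0.0637, 0.1856]
eef_rot: [-0.124, 0.696, -0.124, -0.696]
wrist_force: [0.1, 0.6, -7.4]
opening: 0.11
```

Run:
```python
from bench import ctrl
from h import *
import cv2
o=ctrl.get_obs();R=RT(o);print("F",o["wrist_force"],"T",o["torque"]);
go(o,[.551,.0627,.2],np.radians(-110.2))
w=ctrl.camera("wrist");cv2.imwrite("pics/w11.png",w["pixels"])
w=ctrl.camera("scene");cv2.imwrite("pics/s11.png",cv2.resize(w["pixels"][90:240,220:380],None,fx=4,fy=4,interpolation=cv2.INTER_CUBIC))
```

```text
F [ 0.12246842  0.61878448 -7.42324555] T [0.01100174 0.04989073 0.04506649]
t 19.75 pos [0.5515 0.0637 0.1856] F [ 0.1  0.6 -7.4] open 0.11
turn [ 0.     -0.0008  0.0007] shift mm [-14.4   1.1   0.2]
```

View pics/w11.png

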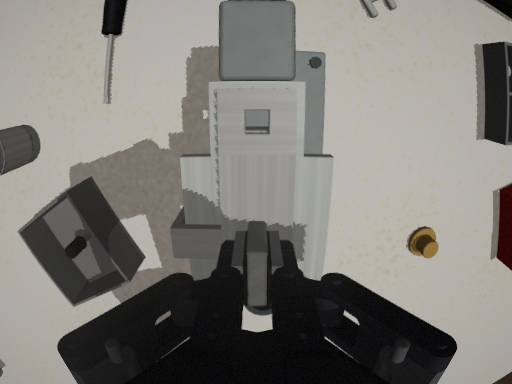

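View pics/s11.png

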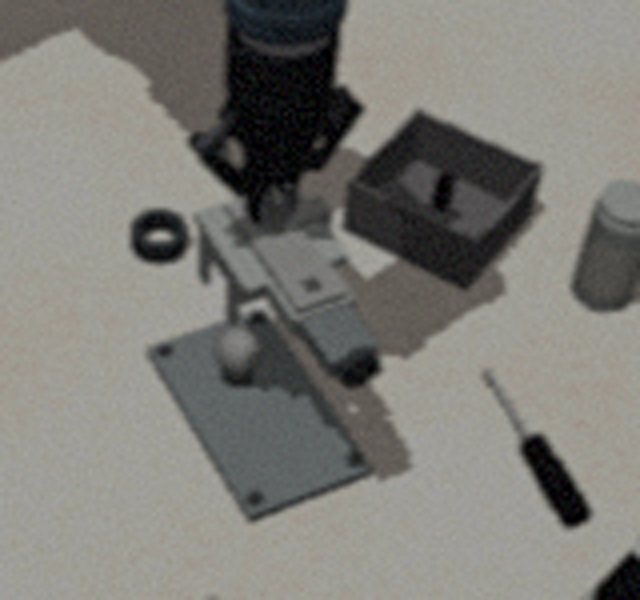

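The coupler is off the ball, with the bare ball at (238,352) in the scene crop. It has the same pitch in the gripper as when seated: hole at row 121, as before. I'll raise it 10 mm more and move it back over the ball.

Call:
servo_tool([
  [0,0,0,-4,3,0,-1],
  [0,0,0,-8,8,0,-1],
  [0,0,0,-12,14,0,-1],
  [0,0,0,-14,18,0,-1],
  [0,0,0,-14,18,0,-1],
  [0,0,0,-14,18,0,-1],
  [0,0,0,-14,18,0,-1],
  [0,0,0,-14,18,0,-1],
])

```text
time_s: 20.85
eef_pos: [0.5464, 0.0468, 0.2005]
eef_rot: [-0.124, 0.698, -0.124, -0.695]
wrist_force: [-0.5, -0.3, -6.2]
opening: 0.106
```

Call:
servo_tool([
  [0,0,0,0,0,0,-1],
  [0,0,0,0,0,0,-1],
  [0,0,0,0,0,0,-1],
  [0,0,0,0,0,0,-1],
  [0,0,0,0,0,0,-1],
  [0,0,0,0,0,0,-1],
  [0,0,0,0,0,0,-1],
  [0,0,0,0,0,0,-1],
])

```text
time_s: 21.85
eef_pos: [0.5464, 0.0469, 0.2005]
eef_rot: [-0.124, 0.697, -0.124, -0.695]
wrist_force: [-0.2, -0.6, -6.1]
opening: 0.104
```

Run:
```python
from bench import ctrl
from h import *
import cv2
o=ctrl.get_obs();print("F",o["wrist_force"],"T",o["torque"],"dq",np.abs(o["dq"]).max());
go(o,[.545,.0466,.2],np.radians(-110.2))
a=ctrl.camera("wrist")["pixels"]
w=ctrl.camera("scene")["pixels"]
cv2.imwrite("pics/f.png",np.hstack([cv2.resize(a[:,130:390],(400,590)),cv2.resize(w[100:240,250:345],(400,590),interpolation=cv2.INTER_CUBIC)]))
```

```text
F [-0.22992306 -0.6263296  -6.0913448 ] T [ 0.04026333  0.04482142 -0.09917619] dq 0.002478507899620606
t 21.85 pos [0.5464 0.0469 0.2005] F [-0.2 -0.6 -6.1] open 0.104
turn [ 0.0002 -0.0035  0.0015] shift mm [0.5 0.7 1.2]
```

View pics/f.png

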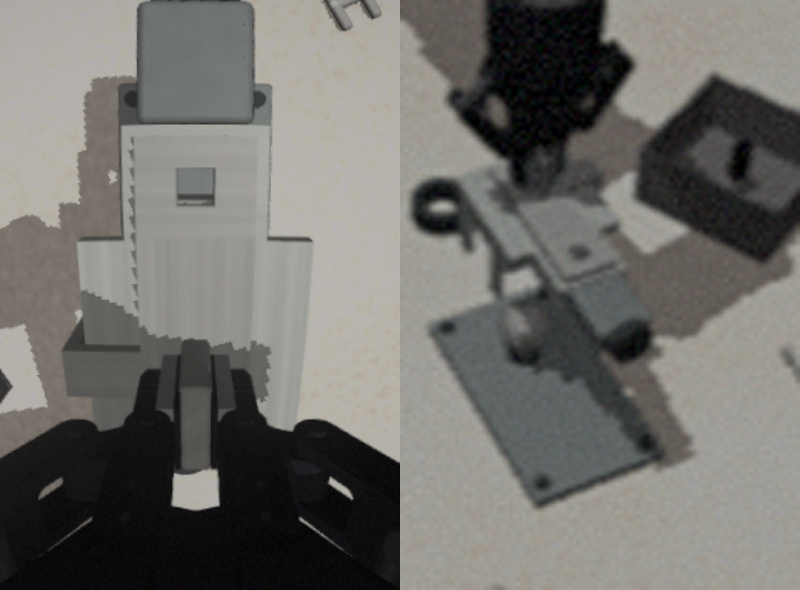

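The coupler hangs level and centred over the mount, 115 mm up. Vertical force is about 6 N, its own weight, and the arm is still. The pin stands in the box. Handing in.

```bash
python3 -c "
from bench import ctrl
print(ctrl.hand_in())"
```

```text
the job is handed in; nothing more can be done
None
```

I did the job in the order asked and handed it in at about 22 s. No verdict was reported.

- **Pin:** I lifted the lock pin straight out and released it in the grey undivided box. The last picture shows it standing upright inside.
- **Latch:** I pulled the fin sideways to its stop. On the last pull it moved only 0.15 mm more while the side force rose to about 15 N. The picture put the opening at about 13 mm.
- **Coupler:** I lifted it off the ball and moved it back over its mount, where the gripper still holds it about 115 mm above its seat. The last force reading was about 6 N downward, which matches its weight. Joint speeds were about zero, and the coupler looked level in the wrist and scene views.
- **Surroundings:** No large contact force showed in any reading. In the last views nothing else looked disturbed, but those were crops and I did not check every item on the bench.

One measurement disagreed: the first top-view estimate of the pin head was about 4 mm off. I used the wrist and scene views, which agreed with each other and with where the grasp closed.

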